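# Tip loose standoffs from a scoop into their own tray compartment

## Robot

A 6-joint arm with a two-finger parallel gripper is mounted at the origin on a cart in front of the work surface, level with it; the furniture and walls round the work are solid. World frame = base frame: x ahead of the robot, y to its left, z up, the work surface at z = 0. Lengths are in mm, angles in rad, forces in N, time in s.
With the tool pointing down it reaches from about 350 to 975 mm from the base axis. Payload 7.1 kg.
Tool frame: the origin (TCP) lies on the front face of the gripper's body, between the roots of the fingers; the fingertips stand 80 mm ahead of it and the grasp point (between the pads) lies 61 mm ahead of it (env.tips_ahead is the distance from the TCP to the fingertips, in mm); z points along the fingers, y is the line along which they close (so a half turn about z gives the same grasp; the last joint's range is limited). The gripper opens to 88 mm and grips with 3 to 60 N. Pads are 20 mm wide; open, the fingers measure 115 mm over their backs; the gripper's body (75 mm by 178 mm) begins 61 mm behind the grasp point.
Start: joints at [-1.365, 0.423, 1.63, -0, 1.089, -0.019], TCP at [139.339, -609.254, 302.675] pointing down, gripper open.
Joint ranges: [-3, 3], [-0.9, 2.11], [0.09, 2.58], [-1.31, 4.45], [0.11, 2.69], [-2.54, 2.54]. Speed limits (rad/s): [2.39, 2.39, 3.01, 3.14, 3.14, 3.14].

## Interface

Orientations are given as a unit quaternion [x, y, z, w].
In Python, from station import env, set_gripper, viewer, workorder gives the robot as it stands. Calls block until the motion is done:
- env.reach(position, orientation): joint-space move of the TCP to a pose.
- env.move_l(position, rot=None, rate=150, f_stop=None): straight line of the TCP; rot=None keeps the orientation; rate is the mean speed in mm/s. With f_stop (N) it stops when the force on the tool has changed by that much, and returns True; else False.
- env.move_joints(angles): joint-space move.
- set_gripper(opening): finger opening in mm; the grip force is fixed at half the most; returns when the fingers have stopped.
- env.hold(seconds).
- env.ik(position, orientation): joint angles nearest the present ones, or None.
- env.read_state(): the state.
- viewer.camera(name): name is "scene" or "top" or "wrist"; returns the picture (384x512x3 uint8, blue, green, red); there is no depth.
- viewer.camera_params(name): a dict with "fx", "fy", "cx", "cy" (pixels), "pose" (4x4, takes a point from camera to world coordinates); the wrist camera has in their place "tool_from_camera" (4x4, takes a point from camera to tool coordinates, whose origin is the TCP and whose axes are the flange's). Camera axes: x right, y up, looking along -z (the intrinsics and any distortion apply to the point x, -y, -z); pixel columns grow to the right and rows downward; lengths in mm; the calibration is good to about 2 mm. The wrist camera is an equidistant fisheye: a pixel r from the principal point sees the ray r / f radians off the axis. A picture is of the moment at which its call begins: read the wrist's pose just before it. camera_params takes no time and is no camera call.
A pose or a line that the arm cannot do raises env.IKError and nothing moves.
- workorder.sign_off(): hands the job in; it is judged then, once.
The state is a dict: "time_s": time; "qpos": joint angles; "dq": joint speeds; "tau": joint torques, N m; "tool_pos": TCP position; "orientation": TCP orientation; "force": force on the tool from outside, world axes, zero at the start; "wrist_torque": the same for the moment, N m; "width": finger opening in mm; "grip_force": force on a finger pad.
Only numpy, scipy, OpenCV 4.12 (cv2) and the standard library are available. Lean on these libraries where they do the work, as an engineer would, in place of code of your own. Each camera call takes 0.05 s, during which the arm holds its last target. There are 200 camera calls.

## Task

Pick up the small metal scoop, tip its four brass standoffs into the tray compartment that has the same kind of standoff fixed in it as a sample, and set the empty scoop back down upright and flat on the bench. All four must land inside that compartment; do not touch any standoff with the fingers, and leave the other things on the bench where they are.

Things in the scene. Friction and masses are not known exactly. Their poses are not given: they have to be found in the camera images.
- scoop_center (a point): centre, half-way up (16 mm), of an open flat-bottomed dark steel scoop, 100 (x) x 46 (y) x 32 mm high, sheet 2 mm, 100 g; z up. Its parallel side walls, 32 mm high from the closed +x end to x = -20 mm, then falling to 14 mm at the mouth, can be gripped across the 46 mm from outside, from above. Its -x end is open, with no lip
- scoop_mouth (a point): middle of the edge of the scoop's open mouth, on its floor (50 mm from its centre along its -x, 2 mm above its underside); axes as scoop_center. Standoffs start to slide out when the mouth is tipped 16 to 25 degrees down; by 30 to 40 all have left
- tray: grey plastic tray, fixed, 137 (x) x 204 (y) x 34 mm high, 2 x 3 square compartments 64 x 64 mm inside at 67 mm pitch; walls, dividers (as high as the rim) and floor 3 mm. Origin: centre of its underside; -x side, with three card holders, looks to the robot, +y left. Each floor has a grey liner; five liners carry one sample part each, one is bare. A microscope stands behind and overhangs the bench beyond it
- liner_standoff: thin grey square liner, 63 x 63 x 2 mm, fixed on the floor of one tray compartment, with one sample part fixed at its middle: a brass standoff (same as the four in the scoop), 8 mm high. THIS is the compartment wanted. Origin: centre of the compartment, on its floor, 31 mm below the rim; axes as the tray's. Which compartment it is in changes each time
- liner_heatsink: thin grey square liner, 63 x 63 x 2 mm, fixed on the floor of one tray compartment, with one sample part fixed at its middle: a white finned heatsink, 14 mm high. Origin: centre of the compartment, on its floor, 31 mm below the rim; axes as the tray's. Which compartment it is in changes each time
- liner_coil: thin grey square liner, 63 x 63 x 2 mm, fixed on the floor of one tray compartment, with one sample part fixed at its middle: a copper-wound ring inductor, 11 mm high. Origin: centre of the compartment, on its floor, 31 mm below the rim; axes as the tray's. Which compartment it is in changes each time
- liner_capacitor: thin grey square liner, 63 x 63 x 2 mm, fixed on the floor of one tray compartment, with one sample part fixed at its middle: a dark round capacitor standing upright, 43 mm high with its wires. Origin: centre of the compartment, on its floor, 31 mm below the rim; axes as the tray's. Which compartment it is in changes each time
- liner_adapter: thin grey square liner, 63 x 63 x 2 mm, fixed on the floor of one tray compartment, with one sample part fixed at its middle: a small adapter, green block with black barrel, 12 mm high. Origin: centre of the compartment, on its floor, 31 mm below the rim; axes as the tray's. Which compartment it is in changes each time
- liner_blank: thin grey square liner, 63 x 63 x 2 mm, fixed on the floor of one tray compartment, bare. Origin: centre of the compartment, on its floor, 31 mm below the rim; axes as the tray's. Which compartment it is in changes each time
- standoff_a_center (a point): one of the four standoffs that start lying in the scoop: hexagonal brass standoff, 29 mm long with its thin threaded stub, 8 to 9 mm across, 10 g; the point is at its centre, 4 mm above its lying underside; its y axis runs along its length
- standoff_b_center (a point): one of the four standoffs that start lying in the scoop: hexagonal brass standoff, 29 mm long with its thin threaded stub, 8 to 9 mm across, 10 g; the point is at its centre, 4 mm above its lying underside; its y axis runs along its length
- standoff_c_center (a point): one of the four standoffs that start lying in the scoop: hexagonal brass standoff, 29 mm long with its thin threaded stub, 8 to 9 mm across, 10 g; the point is at its centre, 4 mm above its lying underside; its y axis runs along its length
- standoff_d_center (a point): one of the four standoffs that start lying in the scoop: hexagonal brass standoff, 29 mm long with its thin threaded stub, 8 to 9 mm across, 10 g; the point is at its centre, 4 mm above its lying underside; its y axis runs along its length
- tin: small round flux tin, 50 mm across, 18 mm high, loose on the bench near the work, to be left alone; origin at its underside
- tape: roll of tape lying flat, 61 mm across, 12 mm high, loose on the bench near the work, to be left alone; origin at its underside
Things that resemble listed ones, but are neither listed nor needed, are in the scene too. Of the things shaped like the part that bears scoop_center, the dark steel one is meant.

How it is judged:
By the outcome, as a careful person would: the job done as asked, in the order asked, and still so for the second after the job is handed in, with the robot touching nothing.
It also fails if it takes over 58 s, if anything falls off the work surface, if the arm or the gripper's body presses on something with over 40 N, if the wrist force passes 120 N, or if a joint passes its speed limit or range.

## Working session

There is one attempt and no reset: what is moved stays moved. The work goes in short steps, each a Python script; the robot and the scene stay as the last script left them, time stands still between calls to the robot, and variables do not carry over. Pictures are saved under pics/ and viewed, at most 10 in all, crops included, and the job is handed in when it is done.

```bash
ls; mkdir -p pics; python3 - <<'E'
from station import env, viewer
import cv2, numpy as np
for n in ("scene","top"):
    cv2.imwrite(f"pics/{n}0.png",cv2.resize(viewer.camera(n),(800,600),interpolation=cv2.INTER_CUBIC))
    p=viewer.camera_params(n); print(n,{k:np.round(v,3).tolist() for k,v in p.items()})
p=viewer.camera_params("wrist"); print({k:np.round(v,3).tolist() for k,v in p.items()})
print(env.read_state())
E
```

```text
pics
scene {'fx': 374.031, 'fy': 374.031, 'cx': 261.266, 'cy': 194.457, 'pose': [[-0.633, 0.362, -0.684, -297.09], [-0.774, -0.275, 0.57, 613.746], [0.018, 0.891, 0.454, 577.251], [0.0, 0.0, 0.0, 1.0]]}
top {'fx': 393.48, 'fy': 393.48, 'cx': 249.454, 'cy': 188.449, 'pose': [[-0.09, 0.974, -0.206, 284.993], [-0.996, -0.087, 0.024, -55.51], [0.005, 0.207, 0.978, 1096.046], [0.0, 0.0, 0.0, 1.0]]}
{'fx': 297.319, 'fy': 297.319, 'cx': 254.916, 'cy': 189.946, 'tool_from_camera': [[0.001, 0.961, 0.276, 74.742], [1.0, -0.0, -0.0, 0.427], [-0.0, 0.276, -0.961, -81.813], [0.0, 0.0, 0.0, 1.0]]}
{'time_s': 0.1, 'qpos': array([-1.36499365e+00,  4.23747920e-01,  1.63058553e+00,  2.77846745e-06,
        1.08861099e+00, -1.89767577e-02]), 'dq': array([ 8.02201781e-04, -1.96054318e-03, -1.64096123e-03,  5.84947827e-05,
        1.30971170e-03, -4.33288982e-04]), 'tau': array([ 2.40363324e-04, -5.45614100e+01, -2.74324983e+01,  6.46073604e-02,
        1.88688742e-02, -2.79903793e-05]), 'tool_pos': array([ 139.26851446, -608.89257363,  302.00068354]), 'orientation': array([ 9.93690766e-01,  1.12152594e-01, -6.18205752e-05, -6.73063448e-04]), 'force': array([ 0.96008675, -0.36501589,  0.21101034]), 'wrist_torque': array([ 0.04872251, -0.01682147,  0.0130035 ]), 'grip_force': 0.0, 'width': 87.73131131773151}
```

View pics/top0.png

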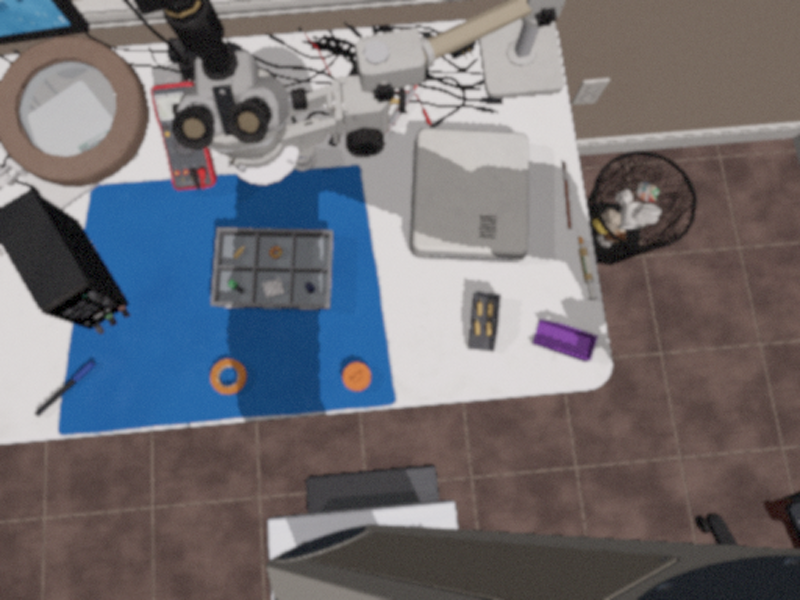

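View pics/scene0.png

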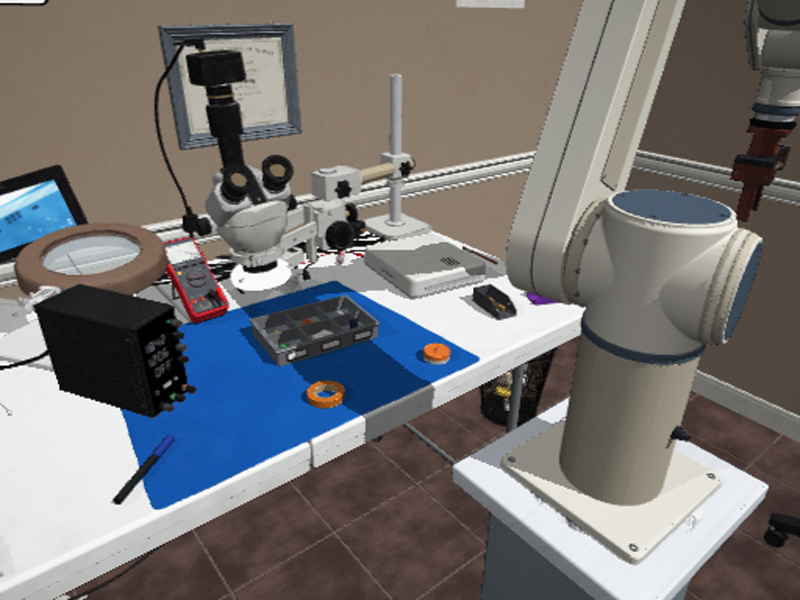

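The top view shows two scoop-shaped things at (485,320), dark with four brass parts, and (565,340), purple. The dark steel one fits. In the tray at (272,268), the brass piece at (240,250) looks like the standoff, against the copper coil at (276,252). I'll confirm both in an enlarged crop.

```bash
cat > h.py <<'E'
from station import env, set_gripper, viewer, workorder
import cv2, numpy as np
from scipy.spatial.transform import Rotation as R
def cam(n):
    """returns image, ray function (pixels Nx2 -> origin, dirs)"""
    p=viewer.camera_params(n)
    if n=="wrist":
        s=env.read_state(); T=np.eye(4); T[:3,:3]=R.from_quat(s["orientation"]).as_matrix(); T[:3,3]=s["tool_pos"]
        T=T@p["tool_from_camera"]
    else: T=np.array(p["pose"])
    im=viewer.camera(n)
    return im,(n,p["fx"],p["cx"],p["cy"],T)
def cast(c,px,z):
    n,f,cx,cy,T=c; px=np.atleast_2d(np.asarray(px,float)); u=(px-[cx,cy])/f
    if n=="wrist":
        r=np.linalg.norm(u,axis=1,keepdims=True)+1e-12
        d=np.c_[u/r*np.sin(r),np.cos(r)]
    else: d=np.c_[u,np.ones(len(u))]
    d=d*[1,-1,-1]@T[:3,:3].T
    return T[:3,3]+d*((z-T[2,3])/d[:,2])[:,None]
E
python3 - <<'E'
from h import *
im,c=cam("top")
a=cv2.resize(im[140:202,130:222],(400,270),interpolation=cv2.INTER_CUBIC)
b=cv2.resize(im[180:242,290:390],(400,270)[:1]+(248,),interpolation=cv2.INTER_CUBIC)
cv2.imwrite("pics/crop.png",np.vstack([a,b]))
k=.64
for n,p,z in [("scoop",(485,320),20),("tray",(272,268),34),("standoff?",(240,250),8),("tin",(356,376),18),("tape",(228,377),12),("purple",(565,340),20)]:
    print(n,cast(c,np.array(p)*k,z).round(0))
E
```

```text
scoop [[ 450. -246.   20.]]
tray [[575. 123.  34.]]
standoff? [[622. 184.   8.]]
tin [[373. -10.  18.]]
tape [[392. 213.  12.]]
purple [[ 402. -382.   20.]]
```

View pics/crop.png

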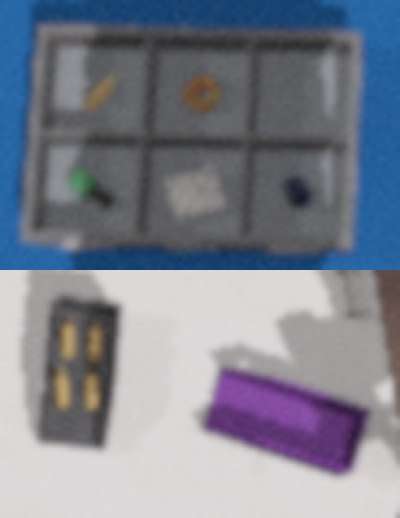

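The crop confirms it: the standoff sample is in the far-left compartment (crop 100,92), and the coil is the ring beside it. The dark scoop (crop 80,375) holds four brass standoffs, so it's the one meant. I'll look at it from above with the wrist camera.

```bash
python3 - <<'E'
from h import *
# tool x along world +x or -x, z down
for yaw in (0,np.pi):
    q=(R.from_euler('z',yaw)*R.from_euler('x',np.pi)).as_quat()
    print(yaw,env.ik([450,-246,250],q))
q=(R.from_euler('z',np.pi)*R.from_euler('x',np.pi)).as_quat()
if env.ik([450,-246,250],q) is None: q=(R.from_euler('x',np.pi)).as_quat()
env.reach([450,-246,250],q); env.hold(.2)
im,c=cam("wrist"); np.save("w1.npy",im); np.save("w1T.npy",c[4])
cv2.imwrite("pics/w1.png",cv2.resize(im,(800,600),interpolation=cv2.INTER_CUBIC))
print(env.read_state()["time_s"])
E
```

```text
0 [-5.23486138e-01  3.33088836e-01  1.91692402e+00 -4.44089210e-16
  8.91579796e-01  1.04731019e+00]
3.141592653589793 [-0.52348614  0.33308884  1.91692402  0.          0.8915798  -2.09428246]
2.2
```

View pics/w1.png

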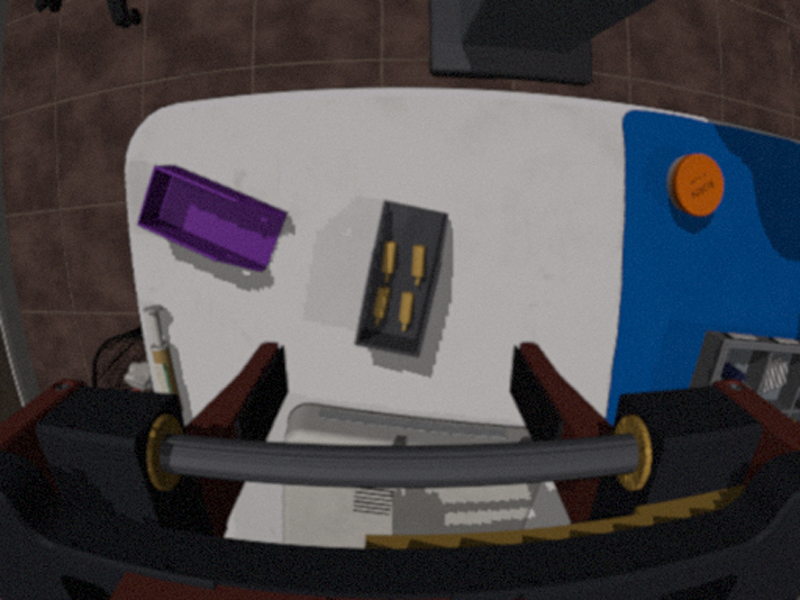

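The dark scoop spans corners (385,202), (447,213), (420,355) and (357,345). The mouth looks to be at the top, towards the robot, so I'll enlarge to be sure.

```bash
python3 - <<'E'
import cv2,numpy as np
im=np.load("w1.npy")
a=cv2.resize(im[118:238,215:300],None,fx=5,fy=5,interpolation=cv2.INTER_CUBIC)
a=np.clip(a.astype(float)*1.8,0,255).astype(np.uint8)
cv2.imwrite("pics/w1c.png",a)
E
```

```text
(no output)
```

View pics/w1c.png

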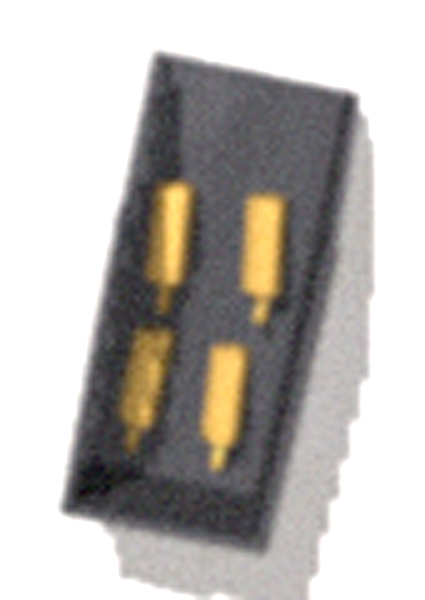

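The mouth is at the image top, towards the robot (world -x), and the closed wall is at the bottom. Crop corners: mouth (155,55) and (355,95), closed end (63,512) and (265,550). Now to compute the pose.

```bash
python3 - <<'E'
from h import *
p=viewer.camera_params("wrist"); c=("wrist",p["fx"],p["cx"],p["cy"],np.load("w1T.npy"))
f=lambda u,v:(215+u/5,118+v/5)
M=cast(c,[f(155,55),f(355,95)],14); C=cast(c,[f(63,512),f(265,550)],32)
print(M.round(1),C.round(1),np.linalg.norm(M[1]-M[0]),np.linalg.norm(C[1]-C[0]))
m=M.mean(0);k=C.mean(0); print(m,k,np.linalg.norm((k-m)[:2]),np.degrees(np.arctan2(*(k-m)[1::-1])))
# top view check: tray corners by grey vs blue
im,ct=cam("top")
P=np.array([[42,30],[362,34],[356,250],[22,244]])*[92/400,62/270]+[130,140]
T=cast(ct,P,34);print(T.round(0),T.mean(0).round(1))
# side lines at wrist cam already; check scoop in top view
P=np.array([[50,300-270],[120,305-270],[103,447-270],[38,440-270]])*[.25,.25]+[290,180]
print(cast(ct,P,28).round(0), cast(ct,P,28).mean(0))
E
```

```text
[[ 397.2 -256.7   14. ]
 [ 405.7 -213.9   14. ]] [[ 494.  -277.    32. ]
 [ 503.  -232.9   32. ]] 43.65639578904977 44.95222521914448
[ 401.46619256 -235.28043376   14.        ] [ 498.51742192 -254.95206606   32.        ] 99.02481627736096 -11.45823393887738
[[656. 216.  34.]
 [635.  10.  34.]
 [493.  24.  34.]
 [516. 233.  34.]] [574.7 120.5  34. ]
[[ 500. -229.   28.]
 [ 492. -277.   28.]
 [ 395. -252.   28.]
 [ 403. -209.   28.]] [ 447.28108499 -241.67359541   28.        ]
```

```bash
cat >> h.py <<'E'
def down(yaw): return (R.from_euler('z',yaw)*R.from_euler('x',np.pi)).as_quat()
E
python3 - <<'E'
from h import *
# microscope ring triangulation
def ray(n,px):
    p=viewer.camera_params(n);c=(n,p["fx"],p["cx"],p["cy"],np.array(p["pose"])); o=c[4][:3,3]; d=cast(c,px,0)[0]-o; return o,d/np.linalg.norm(d)
for a,b in [((262,275),(270,165)),((345,240),(365,140)),((240,180),(193,127))]:
    o1,d1=ray("scene",np.array(a)*.64);o2,d2=ray("top",np.array(b)*.64)
    s=np.linalg.lstsq(np.c_[d1,-d2],o2-o1,rcond=None)[0]; print((o1+d1*s[0]).round(),(o2+d2*s[1]).round())
a=np.radians(-11.4); ux=np.array([np.cos(a),np.sin(a)])
g=np.array([449.5,-244.5])+5*ux; q=down(a+np.pi)
env.reach([*g,160],q)
env.move_l([*g,84],rate=80,f_stop=15)
set_gripper(40); s=env.read_state(); print(s["width"],s["grip_force"],s["tool_pos"])
env.move_l([*g,180],rate=100); env.hold(.2)
im,c=cam("wrist"); np.save("w2.npy",im); np.save("w2T.npy",c[4])
a=cv2.resize(im,(800,600),interpolation=cv2.INTER_CUBIC)
cv2.imwrite("pics/w2.png",np.clip(a*1.4,0,255).astype(np.uint8))
s=env.read_state(); print(s["time_s"],s["width"],s["force"],s["wrist_torque"])
E
```

```text
[773. 129.  62.] [762. 113.  55.]
[760. -76.  99.] [772. -62. 104.]
[719. 176. 286.] [722. 181. 289.]
46.04376010231776 29.96396541595459 [ 454.4317576  -245.52188485   84.03977757]
5.8833 45.977619693951176 [-0.20014932  0.22491825 -1.57638754] [ 0.01850425 -0.14964104 -0.02450477]
```

View pics/w2.png

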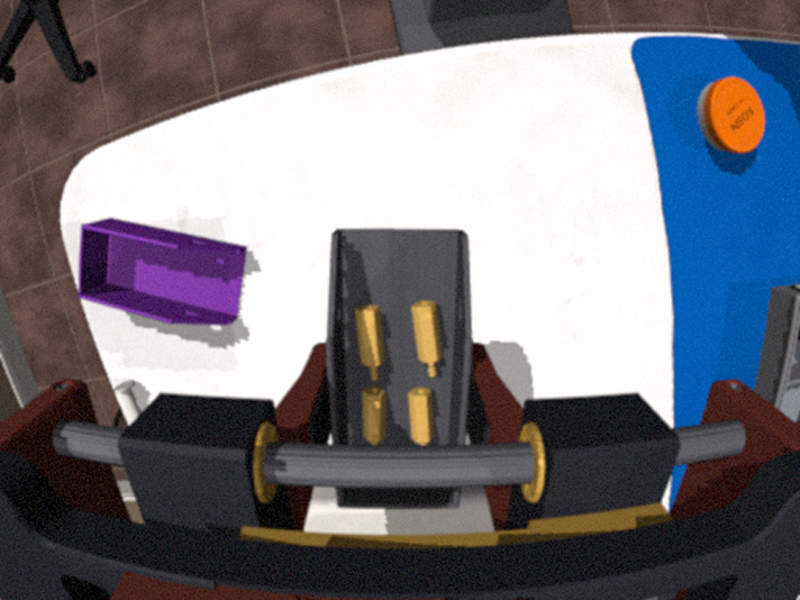

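The grasp is clean: mouth edge at about (333,230)–(467,232), centred on the tool, with the standoffs undisturbed. I'll carry the scoop part-way and measure the tray from there.

```bash
python3 - <<'E'
from h import *
p=viewer.camera_params("wrist"); T=np.load("w2T.npy"); c=("wrist",p["fx"],p["cx"],p["cy"],T)
M=cast(c,np.array([[333,231],[467,232]])*.64,110); g=env.read_state()["tool_pos"]
X=R.from_quat(env.read_state()["orientation"]).inv().apply(M-g); print("mouth top corners in tool",X.round(1))
q=down(np.pi-np.radians(6))
env.move_l([480,-40,200],rot=q,rate=170); env.hold(.2)
im,c=cam("wrist"); np.save("w3.npy",im); np.save("w3T.npy",c[4])
cv2.imwrite("pics/w3.png",cv2.resize(im[120:384,256:512],(776,800)[:1]+(600,),interpolation=cv2.INTER_CUBIC))
# plan check
m0=np.array([621,184.]);yaw=-np.radians(6)
def pose(t,mouth,d=55,h=82):
    """TCP pose with the mouth floor edge at 'mouth', tipped t deg; d back, h = TCP height over the floor"""
    Rs=R.from_euler('z',yaw)*R.from_euler('y',-np.radians(t))  # +t lowers -x end
    return np.array(mouth)+Rs.apply([d,0,h]),(Rs*R.from_euler('zx',[0,0])*R.from_matrix([[-1,0,0],[0,1,0],[0,0,-1]])).as_quat()
for t,z in [(0,100),(12,90),(12,42),(25,38),(40,30),(48,30)]:
    P,q=pose(t,[*m0,z]); print(t,P.round(),env.ik(P,q))
print(env.read_state()["time_s"])
E
```

```text
mouth top corners in tool [[ 55.4 -22.3  69.5]
 [ 55.1  21.9  69.6]]
0 [676. 178. 182.] [ 2.40896719e-01  6.65884211e-01  1.52132000e+00 -4.44089210e-16
  9.54388440e-01 -1.22517985e+00]
12 [658. 180. 182.] [ 0.27599068  0.59715662  1.67402385 -0.12328245  0.67929868 -1.10153979]
12 [658. 180. 134.] [ 0.27599068  0.66640309  1.68660153 -0.13762445  0.59816694 -1.08369083]
25 [636. 182. 136.] [ 0.32199895  0.62302652  1.83953483 -0.57516725  0.32736707 -0.62939453]
40 [610. 185. 128.] [0.38463796 0.63766931 1.9923219  4.33528323 0.33099411 0.78395714]
48 [597. 187. 126.] [0.42100404 0.6682248  2.05836307 4.00565825 0.51254184 1.14548507]
7.5083
```

View pics/w3.png

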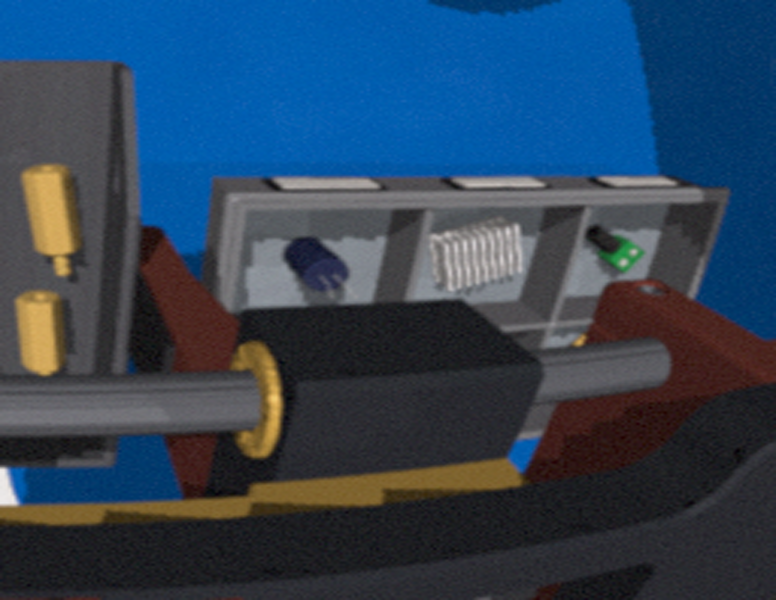

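Tray rim as expected here. Tipping towards the robot runs into the wrist singularity, so I'll check IK for sideways mouth directions and the clearance to the power supply.

```bash
cat >> h.py <<'E'
def pose(t,mouth,phi,d=55,h=82):
    """TCP pose: mouth floor edge at 'mouth', mouth looking along world angle phi (deg), tipped t deg mouth down"""
    Rs=R.from_euler('z',np.radians(phi))*R.from_euler('y',np.radians(t))  # scoop frame with x towards the mouth
    return np.array(mouth,float)+Rs.apply([-d,0,h]),(Rs*R.from_matrix([[1,0,0],[0,-1,0],[0,0,-1]])).as_quat()
E
python3 - <<'E'
from h import *
def C(n):
    p=viewer.camera_params(n);return (n,p["fx"],p["cx"],p["cy"],np.array(p["pose"]))
print("psu base scene",cast(C("scene"),np.array([[155,415],[185,400],[62,390]])*.64,5).round())
p=viewer.camera_params("wrist"); cw=("wrist",p["fx"],p["cx"],p["cy"],np.load("w3T.npy"))
P=np.array([[213,182],[727,190]])*[256/776,264/600]+[256,120]
A=cast(cw,P,34); print("tray near corners",A.round(1), np.degrees(np.arctan2(*(A[1]-A[0])[:2])))
for phi in (84,-96,-116,-136,64,104,124,144):
    for t in (0,12,25,35,45):
        Q=pose(t,[615,184,35 if t>12 else 60],phi); j=env.ik(*Q); print(phi,t,Q[0].round(),None if j is None else j.round(2))
E
```

```text
psu base scene [[509. 448.   5.]
 [519. 397.   5.]
 [669. 545.   5.]]
tray near corners [[490.7  21.6  34. ]
 [519.7 231.7  34. ]] 7.867169772909776
84 0 [609. 129. 142.] [ 0.19  0.63  1.72 -0.    0.79  0.29]
84 12 [611. 147. 152.] [ 0.29  0.65  1.66 -0.24  0.93  0.55]
84 25 [613. 169. 133.] [ 0.38  0.74  1.59 -0.44  1.07  0.75]
84 35 [615. 186. 134.] [ 0.45  0.79  1.53 -0.54  1.23  0.85]
84 45 [617. 203. 132.] [ 0.51  0.86  1.45 -0.63  1.39  0.91]
-96 0 [621. 239. 142.] None
-96 12 [619. 221. 152.] None
-96 25 [617. 199. 133.] None
-96 35 [615. 182. 134.] None
-96 45 [613. 165. 132.] [-0.01  0.73  1.79  1.1   0.91  2.4 ]
-116 0 [639. 233. 142.] [ 0.33  0.7   1.58 -0.    0.87 -2.36]
-116 12 [631. 217. 152.] None
-116 25 [622. 198. 133.] None
-116 35 [614. 182. 134.] None
-116 45 [607. 167. 132.] [0.02 0.68 1.92 1.43 0.69 2.37]
-136 0 [655. 222. 142.] [ 0.31  0.71  1.55 -0.    0.88 -2.03]
-136 12 [641. 210. 152.] [ 0.26  0.63  1.7   0.17  0.63 -2.2 ]
-136 25 [626. 195. 133.] None
-136 35 [614. 183. 134.] None
-136 45 [601. 171. 132.] [0.09 0.65 2.03 1.95 0.49 2.2 ]
64 0 [591. 135. 142
[... 478 characters left out ...]
615. 186. 134.] [ 0.48  0.75  1.63 -0.7   1.05  0.68]
104 45 [610. 203. 132.] [ 0.54  0.8   1.6  -0.82  1.18  0.8 ]
124 0 [646. 138. 142.] [ 0.19  0.67  1.63 -0.    0.84 -0.4 ]
124 12 [636. 154. 152.] [ 0.29  0.64  1.68 -0.29  0.78 -0.1 ]
124 25 [623. 171. 133.] [ 0.4   0.68  1.72 -0.65  0.76  0.28]
124 35 [614. 186. 134.] [ 0.48  0.7   1.74 -0.87  0.84  0.54]
124 45 [604. 200. 132.] [ 0.56  0.74  1.75 -1.05  0.95  0.74]
144 0 [659. 152. 142.] [ 0.21  0.69  1.59 -0.    0.86 -0.73]
144 12 [645. 162. 152.] [ 0.29  0.64  1.69 -0.26  0.7  -0.47]
144 25 [627. 175. 133.] [ 0.38  0.65  1.79 -0.71  0.58  0.02]
144 35 [613. 185. 134.] [ 0.46  0.66  1.85 -1.08  0.61  0.42]
144 45 [600. 195. 132.] None
```

```bash
cat >> h.py <<'E'
PHI=83.; a_=np.radians(7)
LX=np.array([np.cos(a_),-np.sin(a_)]); LY=np.array([np.sin(a_),np.cos(a_)])  # tray axes
COMP=np.array([574,120])+33.5*LX+67*LY
MO=COMP-4*LX-12*LY
E
python3 - <<'E'
from h import *
def go(t,z,rate,fs=None):
    P,q=pose(t,[*MO,z],PHI); r=env.move_l(P,rot=q,rate=rate,f_stop=fs); s=env.read_state()
    print(t,z,r,s["force"].round(1),s["width"].round(1),s["time_s"].round(1)); return r
print(COMP,MO)
P,q=pose(0,[*MO,118],PHI)
m=env.read_state()["tool_pos"]
env.move_l(P-[70,30,0],rot=q,rate=90)
ok=not go(0,118,90,12)
if ok: ok=not go(12,50,80,12)
if ok:
    for t,z in [(18,42),(25,39),(32,34),(40,30)]:
        if go(t,z,22,15): break
    env.hold(.6)
im,c=cam("wrist"); a=cv2.resize(im,(512,384)); b=cv2.resize(cam("top")[0][120:216,110:238],(512,384),interpolation=cv2.INTER_CUBIC)
np.save("w4.npy",im)
cv2.imwrite("pics/w4.png",cv2.resize(np.vstack([a,b]),(450,600) if 0 else (512,600),interpolation=cv2.INTER_AREA))
E
```

```text
[615.41554209 182.41796916] [609.98292536 170.99489271]Traceback (most recent call last):
  File "<stdin>", line 9, in <module>
  File "<stdin>", line 4, in go
AttributeError: 'float' object has no attribute 'round'
```

```bash
python3 - <<'E'
from h import *
def go(t,z,rate,fs=None):
    P,q=pose(t,[*MO,z],PHI); r=env.move_l(P,rot=q,rate=rate,f_stop=fs); s=env.read_state()
    print(t,z,r,np.round(s["force"],1),round(s["width"],1),round(s["time_s"],1)); return r
print(np.round(env.read_state()["tool_pos"],1), pose(0,[*MO,118],PHI)[0], env.read_state()["force"])
ok=not go(0,118,40,12)
if ok: ok=not go(12,50,80,12)
if ok:
    for t,z in [(18,42),(25,39),(32,34),(40,30)]:
        if go(t,z,22,15): break
    env.hold(.6)
im,c=cam("wrist"); a=cv2.resize(im,(512,384)); b=cv2.resize(cam("top")[0][120:216,110:238],(512,384),interpolation=cv2.INTER_CUBIC)
np.save("w4.npy",im)
cv2.imwrite("pics/w4.png",cv2.resize(np.hstack([a,b]),(800,300),interpolation=cv2.INTER_AREA))
E
```

```text
[602.7 116.2 199.8] [603.28011147 116.40485437 200.        ] [-1.54689823  0.0157997  -2.64383944]
0 118 False [-0.2 -0.1 -1.7] 46.0 10.5
12 50 False [-0.8  0.1 -0.9] 45.9 11.4
18 42 False [-0.1  0.5 -1.6] 45.5 12.1
25 39 False [-0.4  0.1 -0.5] 45.7 12.7
32 34 False [-0.4 -0.1 -1.2] 45.8 13.5
40 30 False [ 0.5 -0.3 -2.3] 45.7 14.3
```

View pics/w4.png

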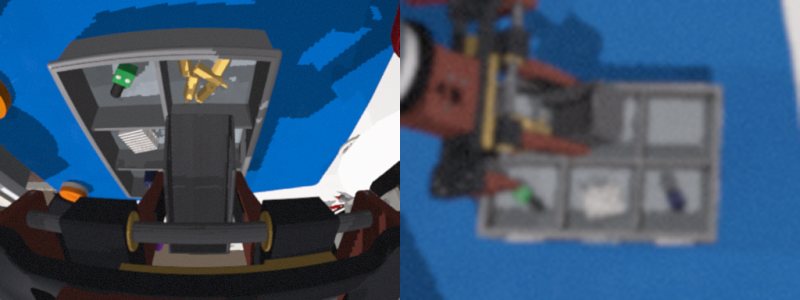

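The scoop is empty and the brass parts are piled in the target compartment (wrist view 205,75). Next I lift straight up, level it, and return it to its original spot.

```bash
python3 - <<'E'
from h import *
P,q=pose(40,[*MO,100],PHI); env.move_l(P,rate=80)
P,q=pose(0,[*MO,118],PHI); env.move_l(P,rot=q,rate=80)
env.move_l([480,-40,200],rot=down(np.pi-np.radians(6)),rate=100)
a=np.radians(-11.4); g=np.array([449.5,-244.5])+5*np.array([np.cos(a),np.sin(a)]); q=down(a+np.pi)
env.move_l([*g,150],rot=q,rate=120); env.move_l([*g,92],rate=80); env.hold(.2)
r=env.move_l([*g,82.5],rate=12,f_stop=6); s=env.read_state(); print(r,s["tool_pos"],s["force"],s["wrist_torque"])
set_gripper(88); env.hold(.2)
env.move_l([*g,250],rate=100); env.hold(.3)
im,c=cam("wrist"); A=cv2.resize(im,(533,400)); t=cam("top")[0]; np.save("t5.npy",t)
b=cv2.resize(t[140:202,130:222],(400,270),interpolation=cv2.INTER_CUBIC)
d=cv2.resize(t[160:260,110:400],(400,138),interpolation=cv2.INTER_CUBIC)
A=np.vstack([A[:, :400],np.zeros((8,400,3),np.uint8)])
cv2.imwrite("pics/w5.png",np.hstack([A,np.vstack([b,d])])); print(env.read_state()["time_s"])
E
```

```text
True [ 454.34234981 -245.45336856   83.96687376] [-0.10964958 -0.0093912   4.72125572] [-0.0058568  -0.08800524 -0.07356968]
25.975
```

View pics/w5.png

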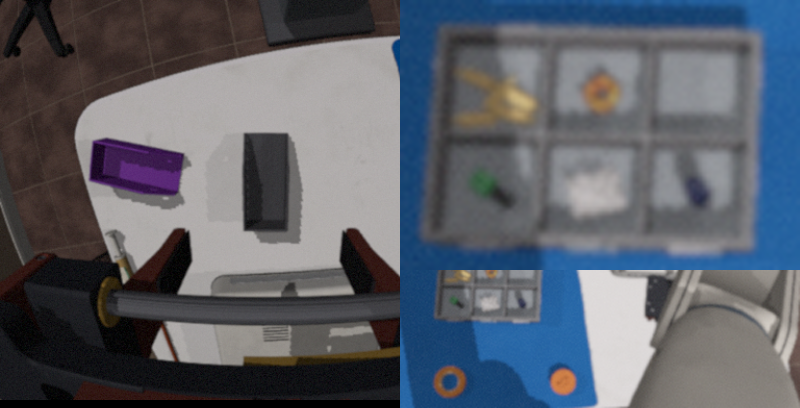

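The scoop stands upright and empty, and the tin, tape and purple scoop are where they were. One close look to count the standoffs.

```bash
python3 - <<'E'
from h import *
env.reach([480,170,270],down(0.)); env.hold(.2)
im,c=cam("wrist"); n,f,cx,cy,T=c
w=np.linalg.inv(T)@np.array([*COMP,10,1]); d=w[:3]*[1,-1,-1]; r=np.arctan2(np.hypot(*d[:2]),d[2]); u=np.array([cx,cy])+f*r*d[:2]/np.hypot(*d[:2])
x,y=np.clip(np.round(u).astype(int),[60,50],[452,334]); print(u,env.read_state()["time_s"])
cv2.imwrite("pics/w6.png",cv2.resize(im[y-50:y+50,x-60:x+60],(720,600),interpolation=cv2.INTER_CUBIC))
E
```

```text
[243.11631407  54.80627007] 29.3833
```

View pics/w6.png

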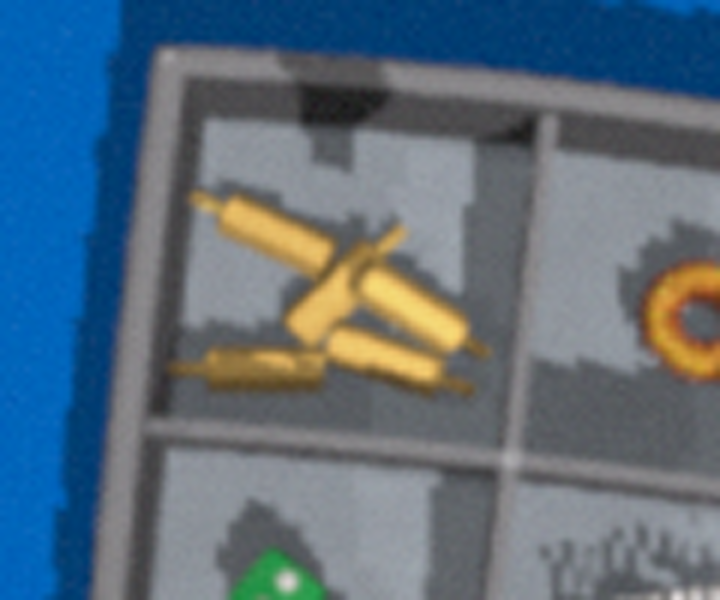

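The close view shows five standoffs in the compartment: the fixed sample at (345,295) and the four tipped in around it, all inside the walls.

```bash
python3 -c "
from station import workorder; print(workorder.sign_off())"
```

```text
the job is handed in; nothing more can be done
None
```

All four standoffs are in the far-left compartment with the standoff sample, the empty scoop is back upright where it started, and the job was handed in at about 29 s.

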